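Hold a turned handle blank in the carver's V-cradle

ROBOT

A 6-joint arm with a two-finger parallel gripper is mounted at the origin on the work surface. World frame = base frame: x ahead of the robot, y to its left, z up, the work surface at z = 0. Lengths are in m, angles in rad, forces in N, time in s.
With the tool pointing down it reaches from about 0.35 to 0.85 m from the base axis. Payload 8.1 kg.
Tool frame: the origin (TCP) lies at the centre of the arm's flange, where the gripper is bolted on; the fingertips stand 186 mm ahead of it and the grasp point (between the pads) lies 167 mm ahead of it (robot.grasp_offset is the distance from the TCP to the grasp point, in m); z points along the fingers, y is the line along which they close (so a half turn about z gives the same grasp; the last joint's range is limited). The gripper opens to 93 mm and grips with 3 to 60 N. Pads are 15 mm wide; open, the fingers measure 128 mm over their backs; the gripper's body (75 mm by 188 mm) begins 65 mm behind the grasp point.
Start: joints at [-1.323, 0.13, 1.488, -0, 1.523, -0.085], TCP at [0.196, -0.567, 0.405] pointing down, gripper open.
Joint ranges: [-2.96, 2.96], [-0.89, 2.26], [0.02, 2.5], [-1.34, 4.48], [0, 2.73], [-2.66, 2.66]. Speed limits (rad/s): [2.39, 2.39, 2.79, 3.14, 3.14, 3.14].

INTERFACE

Orientations are given as a rotation vector (axis times angle).
In Python, from plant import robot gives the robot as it stands.
- The arm moves only by the tool drive_tool, never from a script. Its argument "moves" is one flat list of numbers, 7 for each row, row after row: the finger opening in mm, from 0 to 93, then the shift along the tool's x, y, z in mm, then the turn, a rotation vector about the tool's x, y, z in degrees. A call has 1 to 8 rows; each row shifts and turns the commanded pose from where the row before left it, along the tool's axes as they then stand; what a row does not reach is not made up. A row lasts 1/10 s, in which the tool goes at most 50 mm and 8.59 degrees, less where a joint would pass 70% of its speed; a pose out of reach is approached as far as the arm can. A call is refused whole if a number of a shift passes 50 or a number of a turn 8.59, either way. A call with a gripper value outside its range is refused whole. The fingers move at their own pace and stop on an object; "grip_force" is the grip in N (left out, the last holds). Time passes only in rows, so rows that do not move let the fingers close. It gives the time, the measured TCP pose, the force, the opening and the grip force at its end, in the units of the state.
- robot.read_state(): the state, without advancing time (a new reading comes with each control period).
- robot.read_camera(name): name is "scene" or "top" or "wrist"; returns a dict with "color" (384x512x3 uint8, red, green, blue), "depth" (384x512 float32, m along the optical axis (not along the pixel's ray), 0 where there is no reading), "mtx" (3x3 intrinsics, pixels), "dist_coeffs" ([k1, k2, p1, p2, k3] as OpenCV has them; the pictures are not rectified), "R" (3x3) and "t" (3): a world point X has camera coordinates R X + t. Camera axes: x right, y down, z forward; pixel columns grow to the right and rows downward; lengths in m; the calibration is good to about 2 mm. A picture is of the moment at which its call begins.
- robot.close_job(): hands the job in; it is judged then, once.
The state is a dict: "t": time; "q": joint angles; "dq": joint speeds; "joint_torque": joint torques, N m; "tool_pos": TCP position; "orientation": TCP orientation; "force": force on the tool from outside, world axes, zero at the start; "wrist_torque": the same for the moment, N m; "opening": finger opening in m; "gripper_force": force on a finger pad.
Only numpy, scipy, OpenCV 4.12 (cv2) and the standard library are available. Lean on these libraries where they do the work, as an engineer would, in place of code of your own. Each camera call takes 0.05 s, during which the arm holds its last target. There are 200 camera calls.

TASK

Pick up the turned wooden handle blank from the carpet mat and lay it in the V-cradle, with its thick butt end up against the end stop (touching it or within a few millimetres) and its thin tenon pointing out of the open end. Then keep it pressed straight down with a steady push of about 15 N so that it bears firmly on both faces of the V: the program finishes while still holding it pressed there. Leave the gouge, knife, carved cottage and mug where they are.

Things in the scene. Friction and masses are not known exactly. Their poses are not given: they have to be found in the camera images.
- blank: Handle blank, plain pale wood, 70 to 130 g, lying on the mat and free to roll: a cylinder 36 mm in diameter, 140 mm long, with a tenon 20 mm in diameter, 30 mm long on one end. Origin on the axis at the middle of the thick part, 26 mm above the table at the start; x along the axis towards the tenon (butt face x = -70, shoulder +70, tenon end +100 mm). Any roll about x will do.
- tenon (a point): Centre of the tenon's free end face, 100 mm from the blank's origin along its x.
- cradle: V-cradle, wood, fixed, rigid: base board 190 x 110 x 15 mm with two V cheeks in line and an end stop. Origin at the centre of the board's underside; z up, x along the V from stop to open end, y left of x. Cheeks at x = -60 to -30 and +30 to +60 mm, 80 mm wide in y; between them a 60 mm opening down to the board (z = 15 mm) where fingers fit either side of the blank.
- seat (a point): Middle of the V, 50.5 mm above the cradle's origin, axes as the cradle's: where the blank's origin comes to lie, blank's x along the cradle's x, when it is seated with the butt touching the stop. Up to 10 mm off the stop along x is accepted.
- stop (a point): On the stop's inner face, 70 mm from the seat towards cradle -x, at the height of the seated blank's axis. The stop is a plate 10 mm thick, 64 mm wide, its top at z = 65 mm.
- flank_left: The left-hand (+y) halves of both V cheeks, rigid, each with one 45 degree face rising from the apex line (y = 0, z = 25 mm) to the rim (y = 24, z = 49 mm); a 90 degree V in all. Origin and axes as the cradle. A sideways push takes load off one face.
- flank_right: The right-hand (-y) halves of both V cheeks, the mirror image of the left ones. Origin and axes as the cradle.
- mat: Carpet mat fixed to the table, 320 x 300 mm, 8 mm thick, dusty pink-brown. Origin at the centre of its underside, x along its 320 mm side. The blank, gouge and knife lie on it.
- gouge: Bystander on the mat: palm gouge with a dark round handle, 120 mm long, 34 mm high, lying along its x. Origin under its middle.
- knife: Bystander on the mat: carving knife, wooden handle and short blade, 130 mm long, 16 mm high, lying along its x. Origin under its middle.
- cottage: Bystander on the table beyond the work: small carved wooden cottage, about 76 x 80 mm, 90 mm high. Origin at the centre of its underside.
- mug: Bystander on the table beyond the work: steel mug, 76 mm in diameter, 90 mm high, handle on its +y side. Origin at the centre of its underside.
There are look-alikes about, which are no part of the job. Leave any yellow look-alike of the blank alone. There is more than one size of the cradle; the one meant has the size given above.

How it is judged:
On the way:
1. the blank is lifted clear of the mat (height (world z) of blank above 0.075 m and contact force between the fingers and blank above 1 N), for 0.2 s.
At the end, for the whole second after the job is handed in: The blank lies in the V within 2.5 mm sideways and in height of its seat and 2 degrees of its line, butt within 10 mm of the stop, tenon out of the open end, at rest, and the fingers press it (over 3 N) so that it bears on the left and on the right faces with 3 to 25 N each, through the last second (contact force between blank and flank_left between 3 and 25 N and contact force between blank and flank_right between 3 and 25 N and contact force between the fingers and blank above 3 N and x of blank in the frame of cradle between -0.003 and 0.01 m and y of blank in the frame of cradle between -0.0025 and 0.0025 m and z of blank in the frame of cradle between 0.048 and 0.0535 m and x of tenon in the frame of cradle above 0.08 m and angle between the x axis of blank and the x axis of cradle, either way round below 0.035 rad and linear speed of blank below 0.01 m/s); the arm keeps its last pose, push and grip.
It fails at once if the gouge is moved by over 30 mm (distance of gouge from where it was at the start of the episode above 0.03 m).
It fails at once if the carving knife is moved by over 30 mm (distance of knife from where it was at the start of the episode above 0.03 m).
It fails at once if the carved cottage is moved by over 30 mm (distance of cottage from where it was at the start of the episode above 0.03 m).
It fails at once if the steel mug is moved by over 30 mm (distance of mug from where it was at the start of the episode above 0.03 m).
It also fails if it takes over 48 s, if anything falls off the work surface, if the arm or the gripper's body presses on something with over 40 N, if the wrist force passes 120 N, or if a joint passes its speed limit or range.

## Working session

There is one attempt and no reset: what is moved stays moved. The work goes in short steps, Python scripts to look and compute and a tool call to move; the robot and the scene stay as the last step left them, time stands still between calls to the robot, and variables do not carry over. Pictures are saved under pics/ and viewed, at most 10 in all, crops included, and the job is handed in when it is done.

Besides the shell and the picture viewer there is one more tool, called after "Call:" by a JSON object that holds its "api" and its "payload". drive_tool: Moves the arm, as the interface text tells. Its arguments: {"type":"object","properties":{"moves":{"type":"array","items":{"type":"number"}},"grip_force":{"type":"number"}},"required":["moves"]}

```bash
mkdir -p pics; ls; cat > h.py <<'E'
import numpy as np, cv2, pickle
from plant import robot
def grab(n):
    c=robot.read_camera(n); pickle.dump(c,open(f'{n}.pkl','wb')); return c
def load(n): return pickle.load(open(f'{n}.pkl','rb'))
def world(c):
    h,w=c['depth'].shape
    u,v=np.meshgrid(np.arange(w),np.arange(h))
    p=cv2.undistortPoints(np.stack([u,v],-1).reshape(-1,1,2).astype(np.float64),c['mtx'],c['dist_coeffs']).reshape(h,w,2)
    d=c['depth']; P=np.dstack([p[...,0]*d,p[...,1]*d,d])
    return (P-c['t'])@c['R']
def save(im,n): cv2.imwrite(f'pics/{n}.png',im[...,::-1])
E
python3 - <<'E'
from h import *
a=grab('top');b=grab('scene')
save(a['color'],'top');save(b['color'],'scene')
W=world(a); np.set_printoptions(precision=3,suppress=True)
print(-a['R'].T@a['t'],W[::60,::80].reshape(-1,3)[:60:4])
print(robot.read_state())
E
```

```text
pics
[ 0.394 -0.113  1.077] [[ 1.67   1.251 -0.749]
 [ 1.714 -0.443 -0.751]
 [ 1.352  0.814 -0.752]
 [ 1.379 -0.857 -0.751]
 [ 0.772  0.178 -0.   ]
 [ 0.786 -0.78  -0.002]
 [ 0.592 -0.069 -0.002]
 [ 0.405  0.611  0.   ]
 [ 0.42  -0.302  0.01 ]
 [ 0.241  0.372 -0.002]
 [ 0.259 -0.524 -0.   ]
 [ 0.194  0.051  0.375]
 [ 0.203 -0.527  0.351]]
{'t': 0.1, 'q': array([-1.323,  0.131,  1.489, -0.   ,  1.523, -0.085]), 'dq': array([ 0.001, -0.003, -0.004, -0.001,  0.001,  0.001]), 'joint_torque': array([  0.001, -56.134, -49.31 ,   0.077,   0.029,  -0.   ]), 'tool_pos': array([ 0.196, -0.567,  0.404]), 'orientation': array([-3.097, -0.52 ,  0.   ]), 'force': array([1.098, 0.046, 0.512]), 'wrist_torque': array([ 0.029, -0.01 , -0.027]), 'gripper_force': 0.0, 'opening': 0.09311623374897456}
```

View pics/top.png

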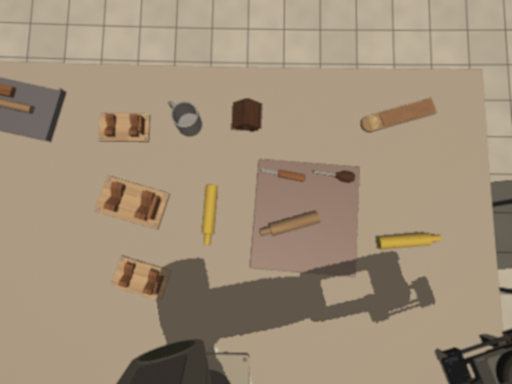

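View pics/scene.png

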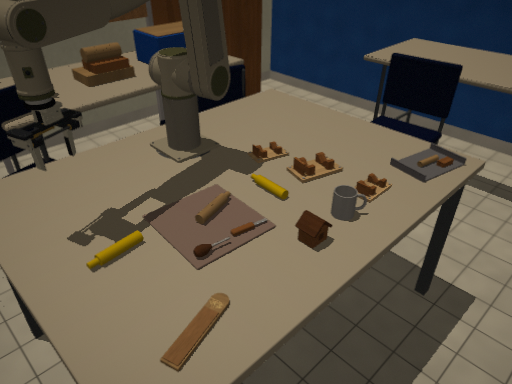

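The top view shows three cradles, at (125,127), (132,203) and (140,278). The blank is on the mat at (290,224) with its tenon at the left end, and the yellow look-alikes are at (210,215) and (408,241). The middle cradle looks largest, so I'll measure it and confirm it in a crop.

```bash
python3 - <<'E'
from h import *
np.set_printoptions(precision=4,suppress=True)
a=load('top');W=world(a);Z=W[...,2]
def rect(u0,u1,v0,v1,lo,hi,name):
    m=np.zeros(Z.shape,bool);m[v0:v1,u0:u1]=1
    m&=(Z>lo)&(Z<hi)
    P=W[m]; r=cv2.minAreaRect(P[:,:2].astype(np.float32)); print(name,m.sum(),r,P.mean(0),P[:,2].max()); return P
for n,b in dict(c1=(90,160,105,150),c2=(88,178,170,235),c3=(105,172,250,305)).items():
    rect(*b,0.008,.09,n); rect(*b,.03,.09,n+' cheeks')
P=rect(255,325,205,242,.016,.06,'blank')
c=P[:,:2].mean(0);U,S,V=np.linalg.svd(P[:,:2]-c);d=V[0];s=(P[:,:2]-c)@d;n=(P[:,:2]-c)@V[1];print(d,s.min(),s.max())
for lo in np.arange(-.09,.09,.015):
    k=(s>lo)&(s<lo+.015)
    if k.any(): print(round(lo,3),k.sum(),n[k].min(),n[k].max(),P[k,2].max())
cr=a['color'][165:240,85:180]; save(cv2.resize(cr,None,fx=8,fy=8,interpolation=cv2.INTER_CUBIC),'crop')
E
```

```text
c1 1317 ((0.7428262829780579, 0.2823950946331024), (0.08420538902282715, 0.1495068520307541), 1.454736590385437) [0.7406 0.2791 0.0202] 0.056276853754313044
c1 cheeks 333 ((0.7434828281402588, 0.27414581179618835), (0.06341660767793655, 0.1110597476363182), 0.7202038168907166) [0.7445 0.2673 0.0383] 0.056276853754313044
c2 2453 ((0.519865870475769, 0.24369077384471893), (0.19154000282287598, 0.10969243198633194), 74.8455810546875) [0.5177 0.2388 0.0248] 0.06796983027868773
c2 cheeks 752 ((0.5170924067497253, 0.2332206815481186), (0.13971929252147675, 0.07939505577087402), 74.6468505859375) [0.5151 0.2264 0.0458] 0.06796983027868773
c3 1562 ((0.305680513381958, 0.203464537858963), (0.14903172850608826, 0.08747566491365433), 74.20730590820312) [0.3048 0.2012 0.0194] 0.05394461838794322
c3 cheeks 364 ((0.3025543689727783, 0.19658611714839935), (0.10955537110567093, 0.06238396093249321), 74.8617172241211) [0.3003 0.1904 0.0387] 0.05394461838794322
blank 703 ((0.46242672204971313, -0.21266604959964752), (0.035828251391649246, 0.16974803805351257), 16.488155364990234) [ 0.4634 -0.2177  0.0
[... 236 characters left out ...]
 -0.017012936338592955 0.01793104576947257 0.04800669059173935
-0.045 66 -0.01677827012990318 0.0180936391067683 0.04555480572236088
-0.03 67 -0.016986659147327592 0.01847715904146891 0.04772801417282783
-0.015 67 -0.01735421983133842 0.017775054310502292 0.04543399030194112
0.0 68 -0.017278890567852798 0.017582331260674888 0.04656637314049777
0.015 68 -0.017145942623888952 0.018114412959638417 0.046820231577987544
0.03 67 -0.016821760189657566 0.01826151575604881 0.044588414559164194
0.045 69 -0.017400097573125484 0.01816516089357618 0.04626923956278404
0.06 67 -0.017020113199284218 0.0179659460091005 0.04604751456972933
0.075 17 -0.016527232118801884 0.0152865292286725 0.043531315498467144
```

View pics/crop.png

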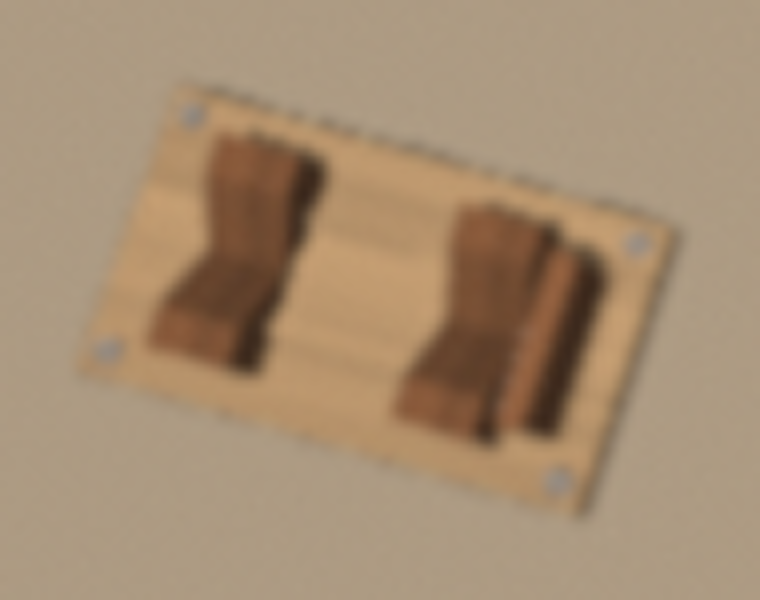

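The crop shows the 190 x 110 mm board. The stop plate is on the image right at crop (550,340), so cradle +x points left in the image, towards world +y at about 74.8°. The other two boards measure about 150 x 85 mm, so the middle cradle is the one meant. The plain pale-wood blank has its origin near (0.4667,-0.227), with the tenon heading about 106.6°. I'll move above it now.

Call:
{"api": "drive_tool", "payload": {"moves": [93,36.7,-23.3,0,0,0,0,93,36.7,-23.3,0,0,0,0,93,36.7,-23.3,0,0,0,0,93,36.7,-23.3,0,0,0,0,93,36.7,-23.3,0,0,0,0,93,36.7,-23.3,0,0,0,0,93,36.7,-23.3,0,0,0,0,93,36.7,-23.3,0,0,0,0], "grip_force": 40}}

```text
t: 0.9
tool_pos: [0.4133, -0.2933, 0.4044]
orientation: [-3.098, -0.52, 0.0]
force: [1.0, -0.9, 0.1]
opening: 0.0928
gripper_force: 0.0
```

Call:
{"api": "drive_tool", "payload": {"moves": [93,36.7,-23.3,0,0,0,0,93,36.7,-23.3,0,0,0,0,93,0,0,0,0,0,-8,93,0,0,0,0,0,-8,93,0,0,0,0,0,-8,93,0,0,0,0,0,-8,93,0,0,0,0,0,-8,93,0,0,0,0,0,-8]}}

```text
t: 1.7
tool_pos: [0.4667, -0.2269, 0.4042]
orientation: [-2.613, -1.743, 0.001]
force: [-0.4, -0.3, 0.1]
opening: 0.093
gripper_force: 0.0
```

Call:
{"api": "drive_tool", "payload": {"moves": [93,0,0,0,0,0,-8,93,0,0,0,0,0,-8,93,0,0,0,0,0,-8,93,0,0,0,0,0,-8,93,0,0,0,0,0,-7.5,93,0,0,40,0,0,0,93,0,0,40,0,0,0,93,0,0,0,0,0,0]}}

```text
t: 2.5
tool_pos: [0.4645, -0.2256, 0.3184]
orientation: [-1.872, -2.51, 0.002]
force: [-1.4, 0.6, -0.8]
opening: 0.0932
gripper_force: 0.0
```

```bash
cat >> h.py <<'E'
from scipy.spatial.transform import Rotation as Ro
def err(x,y,z,yaw):
    """shift (mm, tool axes) and turn (deg, tool) from the current pose to: TCP x,y,z, tool down, tool x at yaw deg"""
    s=robot.read_state(); R=Ro.from_rotvec(s['orientation'])
    c,n=np.cos(np.radians(yaw)),np.sin(np.radians(yaw))
    T=Ro.from_matrix(np.array([[c,n,0],[n,-c,0],[0,0,-1]]))
    print('t',s['t'],'pos',s['tool_pos'],'F',s['force'],'open',s['opening'],'gf',s['gripper_force'])
    print('shift',1000*R.inv().apply(np.array([x,y,z])-s['tool_pos']),'turn',np.degrees((R.inv()*T).as_rotvec()))
np.set_printoptions(precision=4,suppress=True)
E
python3 - <<'E'
from h import *
err(.4667,-.227,.197,106.6)
a=grab('wrist');W=world(a);save(a['color'],'wrist1')
m=(W[...,2]>.02)&(W[...,2]<.06)&(abs(W[...,0]-.46)<.06)&(abs(W[...,1]+.21)<.12)
P=W[m][:,:2];r=cv2.minAreaRect(P.astype(np.float32));print(m.sum(),r,W[m][:,2].max())
E
```

```text
t 2.5 pos [ 0.4645 -0.2256  0.3184] F [-1.3625  0.6274 -0.8089] open 0.09318323301623738 gf 0.0
shift [ -2.9579   2.5701 121.3438] turn [-0.4254 -0.4732 -0.0297]
6303 ((0.46241071820259094, -0.2140805572271347), (0.03589152917265892, 0.17023500800132751), 16.609228134155273) 0.046804971351360775
```

View pics/wrist1.png

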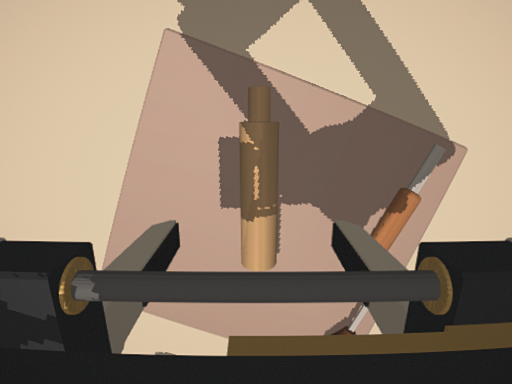

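The wrist view shows the blank upright at (259,190), centred between the fingers, with its tenon at the top (259,100). The gouge and knife are clear on the right.

Call:
{"api": "drive_tool", "payload": {"moves": [93,-1,0,40,0,0,0,93,0,0,40,0,0,0,93,0,0,20,0,0,0,93,0,0,0,0,0,0,93,0,0,0,0,0,0]}}

```text
t: 3.05
tool_pos: [0.468, -0.2285, 0.227]
orientation: [1.877, 2.517, 0.0]
force: [0.0, 0.2, 0.9]
opening: 0.0933
gripper_force: 0.0
```

```bash
python3 - <<'E'
from h import *
err(.4667,-.2285,.197,106.6)
E
```

```text
t 3.05 pos [ 0.468  -0.2285  0.227 ] F [0.0313 0.2303 0.9377] open 0.09329698234276301 gf 0.0
shift [ 0.4406 -1.3093 30.044 ] turn [ 0.0858  0.095  -0.0338]
```

Call:
{"api": "drive_tool", "payload": {"moves": [93,0,-1.3,20,0,0,0,93,0,0,10,0,0,0,93,0,0,0,0,0,0,30,0,0,0,0,0,0,30,0,0,0,0,0,0,30,0,0,0,0,0,0,30,0,0,0,0,0,0,30,0,0,0,0,0,0], "grip_force": 40}}

```text
t: 3.85
tool_pos: [0.4659, -0.2283, 0.195]
orientation: [1.878, 2.518, 0.0]
force: [-0.7, -0.3, 0.0]
opening: 0.0574
gripper_force: 0.0
```

Call:
{"api": "drive_tool", "payload": {"moves": [30,0,0,0,0,0,0,30,0,0,0,0,0,0,30,0,0,0,0,0,0]}}

```text
t: 4.15
tool_pos: [0.4658, -0.2283, 0.1947]
orientation: [-1.878, -2.518, -0.0]
force: [0.4, 0.1, -0.9]
opening: 0.035
gripper_force: 40.0
```

Call:
{"api": "drive_tool", "payload": {"moves": [30,0,0,-20,0,0,0,30,0,0,-40,0,0,0,30,0,0,-40,0,0,0,30,0,0,-40,0,0,0,30,0,0,0,0,0,0,30,0,0,0,0,0,0]}}

```text
t: 4.75
tool_pos: [0.4661, -0.2285, 0.3357]
orientation: [1.877, 2.517, 0.0]
force: [-0.4, 0.2, -0.7]
opening: 0.035
gripper_force: 40.0
```

```bash
python3 - <<'E'
from h import *
err(.5198,.2433,.30,74.8)
E
```

```text
t 4.75 pos [ 0.4661 -0.2285  0.3357] F [-0.4072  0.1995 -0.7478] open 0.03498816395954838 gf 39.999704360961914
shift [436.9092 185.9727  35.1812] turn [ 0.1152  0.0737 31.7723]
```

Call:
{"api": "drive_tool", "payload": {"moves": [30,20,8.5,0,0,0,0,30,32,13.6,0,0,0,0,30,32,13.6,0,0,0,0,30,32,13.6,0,0,0,0,30,32,13.6,0,0,0,0,30,32,13.6,0,0,0,0,30,32,13.6,0,0,0,0,30,32,13.6,0,0,0,0]}}

```text
t: 5.55
tool_pos: [0.4947, 0.0366, 0.3321]
orientation: [-1.876, -2.516, 0.004]
force: [0.1, -0.3, -1.1]
opening: 0.0351
gripper_force: 40.0
```

Call:
{"api": "drive_tool", "payload": {"moves": [30,32,13.6,0,0,0,0,30,32,13.6,0,0,0,0,30,32,13.6,0,0,0,0,30,32,13.6,0,0,0,0,30,32,13.6,0,0,0,0,30,32,13.6,0,0,0,0,30,23,10,0,0,0,0,30,10,4.3,0,0,0,0]}}

```text
t: 6.35
tool_pos: [0.5225, 0.2799, 0.3319]
orientation: [-1.874, -2.518, 0.005]
force: [-0.2, -0.3, -0.3]
opening: 0.0354
gripper_force: 40.0
```

Call:
{"api": "drive_tool", "payload": {"moves": [30,0,0,0,0,0,5,30,0,0,0,0,0,8,30,0,0,0,0,0,8,30,0,0,0,0,0,6,30,0,0,0,0,0,4.8,30,0,0,0,0,0,0,30,0,0,0,0,0,0]}}

```text
t: 7.05
tool_pos: [0.5232, 0.2775, 0.3335]
orientation: [-2.494, -1.91, 0.003]
force: [0.4, -0.1, -2.2]
opening: 0.035
gripper_force: 40.0
```

```bash
python3 - <<'E'
from h import *
err(.5198,.2433,.30,74.8)
a=grab('wrist');W=world(a);save(a['color'],'wrist2')
b=grab('top');W2=world(b)
for nm,X in (('w',W),('t',W2)):
    m=(abs(X[...,0]-.52)<.12)&(abs(X[...,1]-.24)<.13)
    for lo,hi in((.008,.03),(.03,.075),(.12,.2)):
        k=m&(X[...,2]>lo)&(X[...,2]<hi);P=X[k]
        if k.sum()>50: print(nm,lo,k.sum(),cv2.minAreaRect(P[:,:2].astype(np.float32)),P[:,2].max())
E
```

```text
t 7.05 pos [0.5232 0.2775 0.3335] F [ 0.428  -0.1284 -2.2062] open 0.03496082596951752 gf 39.99981164932251
shift [-33.8327   5.7063  33.5665] turn [-0.085   0.0784  0.0861]
w 0.008 2807 ((0.5237504839897156, 0.25572049617767334), (0.15964192152023315, 0.11072523146867752), 74.82353210449219) 0.028089306770290663
w 0.03 650 ((0.517372727394104, 0.23115646839141846), (0.1402139663696289, 0.08005180209875107), 75.0599365234375) 0.06726112571698584
w 0.12 17504 ((0.5252829790115356, 0.295682430267334), (0.15015071630477905, 0.06392844766378403), 88.27945709228516) 0.19998004380541995
t 0.008 1429 ((0.5197920799255371, 0.24305960536003113), (0.18965987861156464, 0.10972299426794052), 74.86148071289062) 0.029962245235118173
t 0.03 629 ((0.5171158909797668, 0.23325714468955994), (0.14057952165603638, 0.07937043160200119), 74.69577026367188) 0.06858081225119379
t 0.12 568 ((0.5164128541946411, 0.25419947504997253), (0.09069036692380905, 0.06343915313482285), 74.28072357177734) 0.19851686771079277
```

View pics/wrist2.png

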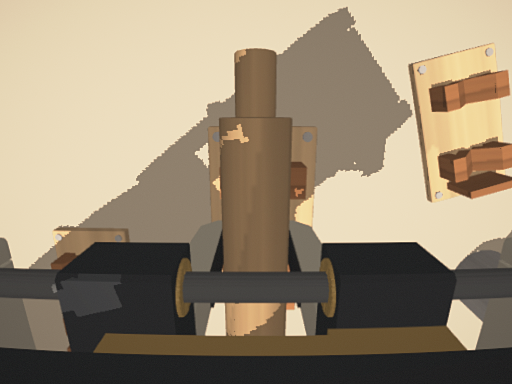

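Held: the blank is at (256,190), aligned with the tool, with its tenon end at (256,55). The cradle is below it, its far corners at (215,135) and (308,137). Next I'll measure how the blank sits in the hand.

```bash
python3 - <<'E'
from h import *
a=load('wrist');W=world(a);s=robot.read_state()
R=Ro.from_rotvec(s['orientation']).as_matrix()
T=(W-s['tool_pos'])@R*1000
m=np.zeros(T.shape[:2],bool);m[40:225,218:294]=1
m&=(T[...,2]>120)&(T[...,2]<200)&(abs(T[...,1])<22)
P=T[m];print(m.sum(),P.min(0),P.max(0))
for lo in range(20,110,10):
    k=P[(P[:,0]>lo)&(P[:,0]<lo+10)]
    if len(k)>30: print(lo,len(k),'y',k[:,1].min(),k[:,1].max(),'topz',np.percentile(k[:,2],2))
print('tip x',np.percentile(P[:,0],[98,99.5,100]))
E
```

```text
10445 [  8.5288 -21.9053 148.0645] [ 99.5345  21.8738 187.042 ]
20 1335 y -18.14375084648799 17.334832156942607 topz 149.87951939512803
30 1415 y -18.05698713016543 17.793051150580318 topz 149.91435246512015
40 1494 y -18.181587054887462 17.640529583875228 topz 149.95818136032622
50 1563 y -18.231849539164795 17.660428270631243 topz 149.91448249240074
60 1647 y -18.27914184279336 17.72168357224765 topz 149.8529920425369
70 934 y -10.157223730487093 9.945653085340115 topz 157.7856562359837
80 956 y -10.052081905862853 9.813166737093981 topz 157.58649597546594
90 916 y -10.416587869140258 9.624363600513044 topz 157.8417248892014
tip x [97.1488 98.6969 99.5345]
```

```bash
python3 - <<'E'
from h import *
err(.5208,.2473,.25,74.8)
E
```

```text
t 7.15 pos [0.5233 0.2778 0.3341] F [ 0.1332  0.5551 -0.4783] open 0.03516278047824155 gf 39.999781250953674
shift [-29.9929   5.6252  84.0844] turn [-0.047   0.0431  0.0634]
```

Call:
{"api": "drive_tool", "payload": {"moves": [30,-15,2.8,0,0,0,0,30,-15,2.8,0,0,0,0,30,0,0,35,0,0,0,30,0,0,30,0,0,0,30,0,0,19,0,0,0,30,0,0,0,0,0,0,30,0,0,0,0,0,0,30,0,0,0,0,0,0]}}

```text
t: 7.95
tool_pos: [0.5217, 0.2476, 0.2527]
orientation: [2.496, 1.907, 0.004]
force: [0.2, 0.2, -0.8]
opening: 0.0354
gripper_force: 40.0
```

```bash
python3 - <<'E'
from h import *
err(.5208,.2473,.2185,74.8)
E
```

```text
t 7.95 pos [0.5217 0.2476 0.2527] F [ 0.1763  0.2482 -0.8393] open 0.03537257708255526 gf 39.99975085258484
shift [-0.5421 -0.8777 34.1602] turn [ 0.1313 -0.0876 -0.0417]
```

Call:
{"api": "drive_tool", "payload": {"moves": [30,0,-0.9,10,0,0,0,30,0,0,10,0,0,0,30,0,0,8,0,0,0,30,0,0,0,0,0,0,30,0,0,0,0,0,0,30,0,0,0,0,0,0]}}

```text
t: 8.55
tool_pos: [0.52, 0.2481, 0.2228]
orientation: [-2.496, -1.907, 0.0]
force: [-0.0, 0.3, -0.9]
opening: 0.0349
gripper_force: 40.0
```

Call:
{"api": "drive_tool", "payload": {"moves": [30,0,0,1,0,0,0,30,0,0,1,0,0,0,30,0,0,0,0,0,0,30,0,0,0,0,0,0]}}

```text
t: 8.95
tool_pos: [0.52, 0.248, 0.2208]
orientation: [2.496, 1.907, 0.0]
force: [0.3, -1.0, -1.0]
opening: 0.0353
gripper_force: 40.0
```

```bash
python3 - <<'E'
from h import *
err(.5208,.2473,.2185,74.8)
E
```

```text
t 8.95 pos [0.52   0.248  0.2208] F [ 0.2707 -0.9899 -1.0074] open 0.03531951193465466 gf 39.97885286808014
shift [-0.4519  0.9061  2.2741] turn [ 0.0009  0.0001 -0.0298]
```

Call:
{"api": "drive_tool", "payload": {"moves": [30,0,0.9,0.5,0,0,0,30,0,0,0.5,0,0,0,30,0,0,0,0,0,0,30,0,0,0,0,0,0]}}

```text
t: 9.35
tool_pos: [0.521, 0.2477, 0.2198]
orientation: [2.496, 1.907, 0.0]
force: [0.0, 0.4, -0.3]
opening: 0.0351
gripper_force: 40.0
```

Call:
{"api": "drive_tool", "payload": {"moves": [30,0,0,0.5,0,0,0,30,0,0,0.5,0,0,0,30,0,0,0,0,0,0,30,0,0,0,0,0,0]}}

```text
t: 9.75
tool_pos: [0.5211, 0.2477, 0.219]
orientation: [2.496, 1.907, 0.001]
force: [1.3, 0.3, 0.6]
opening: 0.0351
gripper_force: 40.0
```

Call:
{"api": "drive_tool", "payload": {"moves": [30,0,0,0.5,0,0,0,30,0,0,0,0,0,0,30,0,0,0,0,0,0]}}

```text
t: 10.05
tool_pos: [0.5212, 0.2478, 0.2188]
orientation: [2.496, 1.907, 0.001]
force: [0.4, -1.6, 6.0]
opening: 0.0351
gripper_force: 40.0
```

Call:
{"api": "drive_tool", "payload": {"moves": [30,0,0,0.3,0,0,0,30,0,0,0,0,0,0,30,0,0,0,0,0,0,30,0,0,0,0,0,0]}}

```text
t: 10.45
tool_pos: [0.5212, 0.2478, 0.2188]
orientation: [2.496, 1.907, 0.001]
force: [-1.2, -2.2, 7.2]
opening: 0.0352
gripper_force: 40.0
```

```bash
cat >> h.py <<'E'
def force(n=6):
    F=[]
    for i in range(n): grab('top'); F.append(robot.read_state()['force'])
    F=np.array(F);c,s=np.cos(np.radians(74.8)),np.sin(np.radians(74.8));f=F.mean(0)
    print('F mean',f,'sd',F.std(0),'cradle axial,lateral',f[0]*c+f[1]*s,-f[0]*s+f[1]*c,robot.read_state()['wrist_torque'])
E
python3 - <<'E'
from h import *
force();err(.5208,.2473,.2185,74.8)
E
```

```text
F mean [-0.5049 -2.0727  7.403 ] sd [0.4794 0.6329 0.4186] cradle axial,lateral -2.1325586594967647 -0.056169010954248366 [-0.3534  0.105   0.1421]
t 10.75 pos [0.5213 0.2477 0.2187] F [-0.9722 -2.7923  6.9418] open 0.03543547171610724 gf 39.967172741889954
shift [-0.5462 -0.3209  0.2411] turn [ 0.0515 -0.0211 -0.0279]
```

Call:
{"api": "drive_tool", "payload": {"moves": [30,0,0,0.5,0,0,0,30,0,0,0,0,0,0,30,0,0,0,0,0,0,30,0,0,0,0,0,0]}}

```text
t: 11.15
tool_pos: [0.5213, 0.2477, 0.2186]
orientation: [2.496, 1.907, 0.002]
force: [-2.5, -2.5, 10.7]
opening: 0.0348
gripper_force: 40.0
```

```bash
python3 - <<'E'
from h import *
force();err(.5208,.2473,.2185,74.8)
E
```

```text
F mean [-1.9376 -2.7879 10.1728] sd [0.3696 0.2881 0.6423] cradle axial,lateral -3.1983330751206127 1.1388379065657306 [-0.5499  0.3237  0.1804]
t 11.45 pos [0.5213 0.2477 0.2186] F [-1.9751 -2.2695 11.2189] open 0.03504750832785422 gf 39.96644139289856
shift [-0.5583 -0.3665  0.0977] turn [ 0.0618 -0.0184 -0.0199]
```

Call:
{"api": "drive_tool", "payload": {"moves": [30,-0.4,-0.2,0.7,0,0,0,30,0,0,0,0,0,0,30,0,0,0,0,0,0,30,0,0,0,0,0,0]}}

```text
t: 11.85
tool_pos: [0.5212, 0.2476, 0.2185]
orientation: [2.495, 1.907, 0.003]
force: [-3.7, -1.3, 13.7]
opening: 0.0352
gripper_force: 40.0
```

```bash
python3 - <<'E'
from h import *
force();err(.5208,.2473,.2185,74.8)
a=grab('scene');save(cv2.resize(a['color'][100:230,220:400],None,fx=4,fy=4,interpolation=cv2.INTER_CUBIC),'end')
a=grab('wrist');W=world(a);s=robot.read_state()
R=Ro.from_rotvec(s['orientation']).as_matrix();T=(W-s['tool_pos'])@R*1000
m=np.zeros(T.shape[:2],bool);m[40:225,218:294]=1
m&=(T[...,2]>120)&(T[...,2]<185)&(abs(T[...,1])<22)
P=T[m]
for lo in range(20,110,10):
    k=P[(P[:,0]>lo)&(P[:,0]<lo+10)]
    if len(k)>30: print(lo,len(k),'y',k[:,1].min(),k[:,1].max(),'topz',np.percentile(k[:,2],2))
c,n=np.cos(np.radians(74.8)),np.sin(np.radians(74.8))
tip=np.array([np.percentile(P[:,0],99.5),0,168])/1000@R.T+s['tool_pos'];d=tip-[.5198,.2434,0];print('tip in cradle',d[0]*c+d[1]*n,-d[0]*n+d[1]*c,tip[2])
E
```

```text
F mean [-2.8162 -2.6245 13.5858] sd [0.6198 0.3929 0.4363] cradle axial,lateral -3.2710294769953894 2.02953123282724 [-0.4575  0.5345  0.2865]
t 12.15 pos [0.5212 0.2476 0.2185] F [-3.3523 -2.3737 13.3575] open 0.035414574560845166 gf 39.96954917907715
shift [-0.4229 -0.3228  0.0216] turn [ 0.0985 -0.059  -0.013 ]
20 1380 y -20.434278693247276 20.57264853890784 topz 148.7717607137179
30 1535 y -20.21831921187729 20.30405795206203 topz 148.71562436715556
40 1577 y -19.948792028107054 20.049439603478266 topz 148.77756018652957
50 1625 y -20.79530271751017 20.90202318122902 topz 148.80807779359327
60 1647 y -17.644686584049833 18.409705807232488 topz 148.8904919224683
70 961 y -15.459346447656628 14.917992933701811 topz 151.04155452911886
80 966 y -9.773096823017207 10.398680691897361 topz 156.68652273045416
90 984 y -9.699183807272531 10.286113782388561 topz 156.83107720965955
tip in cradle 0.10389758871369562 -0.0005610649077546735 0.05061025234221503
```

View pics/end.png

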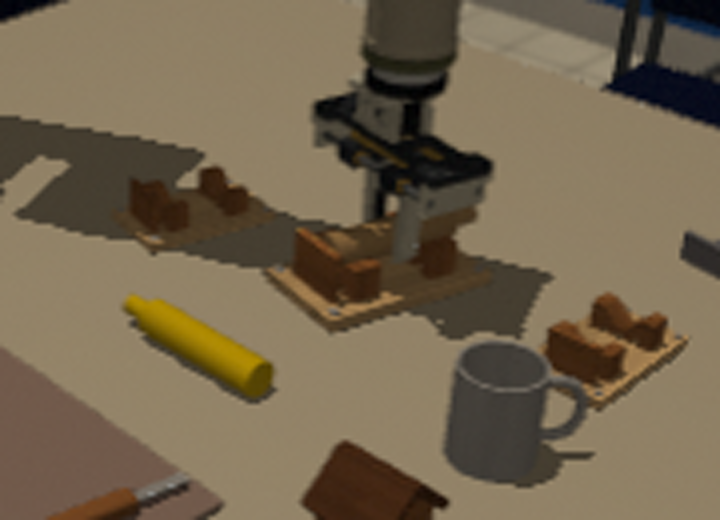

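The crop shows the blank at (410,235) lying in the cradle V, butt against the stop side and tenon out of the open end, with the fingers still on it. The other objects are undisturbed. It is level, its origin is about 4 mm off the touching position, and the push of about 14 N is steady with roughly 2 N sideways, so both faces carry 9–12 N. I'm handing it in.

```bash
python3 -c "
from plant import robot
print(robot.close_job())"
```

```text
the job is handed in; nothing more can be done
None
```

The blank lies in the V-cradle about 4 mm off the end stop with its tenon out of the open end, held pressed down with about 14 N on both faces, and the job is handed in (no verdict was returned).

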